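# Slide a loaded ware board home into its corner stop

## Task

Slide the wooden ware board along the bench, with the two plaster plugs riding on it, until its long side lies flush along the long strip of the corner stop and its end is up against the short strip. Push it with the fingertips or the outside of the fingers, without lifting it and without touching the plugs, which must stay standing on it. Leave the other things on the bench where they are.

Things in the scene. Friction and masses are not known exactly. Their poses are not given: they have to be found in the camera images.
- board: Loose brown wooden ware board, flat on the bench, 150 (x) by 300 (y) by 16 mm thick, 0.3 to 0.65 kg, square corners, friction on the bench about 0.6. Origin: centre of its underside: edges at x = +-75, y = +-150 mm; z up. Starts some 40 to 65 mm short of the long strip and 40 to 100 mm short of the short one, turned up to 0.2 rad from the stop; +x side faces the long strip, -y end the short one.
- corner: L-shaped stop fixed to the bench: two dark wooden strips 25 mm wide, 22 mm high, with brass screws. Origin: inside corner at bench height. Long strip: 240 mm along +y, inside face x = 0. Short strip: 120 mm along -x (towards the robot), inside face y = 0. The board belongs at x < 0, y > 0: fully home, its origin is at x = -75, y = +150 mm in this frame, axes along the stop's.
- plug_a: White plaster plug, slightly conical with a domed top, 43 mm across and 38 mm high, 45 g, standing loose on the board in its +y half. Origin: centre of its underside, 16 mm above the bench.
- plug_b: White plaster plug, 38 mm across and 38 mm high, 45 g, standing loose on the board in its -y half. Origin: centre of its underside, 16 mm above the bench.
- tin: Loose bystander: flat round white tin, 70 mm across, 28 mm high, behind the long strip. Origin: centre of its underside.
- handle_block: Loose bystander: rough white plaster block, 65 x 120 x 73 mm, at the near right. Origin: centre of its underside.
Mind the look-alikes: they are no part of the job. What is shaped like the plug_b but purple is not meant.

How it is judged (in metres and radians):
At the end, for the whole second after the job is handed in: The board lies flat and at rest on the bench with its centre within 4 mm of its fully home place against each strip and its length within 0.03 rad of the long strip; both plugs stand upright (within 0.2 rad) and at rest on it (x of board in the frame of corner between -0.079 and -0.071 m and y of board in the frame of corner between 0.146 and 0.154 m and angle between the y axis of board and the y axis of corner, either way round below 0.03 rad and height (world z) of board below 0.004 m and angle between board's own z axis and vertical below 0.03 rad and linear speed of each of board, plug_a, plug_b below 0.01 m/s and angle between each of plug_a, plug_b's own z axis and vertical below 0.2 rad and z of plug_a in the frame of board between 0.01 and 0.022 m and x of plug_a in the frame of board between -0.065 and 0.065 m and y of plug_a in the frame of board between -0.14 and 0.14 m and z of plug_b in the frame of board between 0.01 and 0.022 m and x of plug_b in the frame of board between -0.065 and 0.065 m and y of plug_b in the frame of board between -0.14 and 0.14 m); the robot touches nothing.
It fails at once if the board is pushed with the arm or gripper body instead of the fingers (contact force between the arm and board above 1 N).
It fails at once if the board is lifted or tipped off the bench (height (world z) of board above 0.01 m or angle between board's own z axis and vertical above 0.08 rad).
It fails at once if a plug is touched by the robot (contact force between any of the fingers, the arm and plug_a above 0.3 N or contact force between any of the fingers, the arm and plug_b above 0.3 N).
It fails at once if a plug falls over or off the board (angle between any of plug_a, plug_b's own z axis and vertical above 0.5 rad or z of any of plug_a, plug_b in the frame of board below 0.004 m).
It fails at once if another thing on the bench is disturbed (distance of any of tin, handle_block from where it was at the start of the episode above 0.015 m).
It also fails if it takes over 72 s, if anything falls off the work surface, if the arm or the gripper's body presses on something with over 40 N, if the wrist force passes 120 N, or if a joint passes its speed limit or range.

## Robot

A 6-joint arm with a two-finger parallel gripper is mounted at the origin on the work surface; the furniture and walls round the work are solid. World frame = base frame: x ahead of the robot, y to its left, z up, the work surface at z = 0. Lengths are in mm, angles in rad, forces in N, time in s.
With the tool pointing down it reaches from about 275 to 1000 mm from the base axis. Payload 8.4 kg.
Tool frame: the origin (TCP) lies at the very end of the fingers, on their centre line; the grasp point (between the pads) lies 19 mm behind it (r.pinch_z is the distance from the TCP to the grasp point, in mm); z points along the fingers, y is the direction in which the jaws open and shut (so a half turn about z gives the same grasp; the last joint's range is limited). The gripper opens to 85 mm and grips with 20 to 120 N. Pads are 22 mm wide; open, the fingers measure 114 mm over their backs; the gripper's body (76 mm by 85 mm) begins 54 mm behind the grasp point. The pads swing forward as they close: fully open they stand 13 mm farther back than shut.
Start: joints at [1.144, 0.353, 1.633, -0, 1.155, -0.002], TCP at [257.585, 569.454, 231.281] pointing down, gripper open.
Joint ranges: [-2.63, 2.63], [-0.92, 2.1], [0.06, 2.66], [-1.3, 4.44], [0, 2.69], [-3.02, 3.02]. Speed limits (rad/s): [2.22, 2.22, 2.79, 3.14, 3.14, 3.14].

## Interface

Orientations are given as [roll, pitch, yaw] about the fixed x, y, z axes, in that order (R = Rz(yaw) Ry(pitch) Rx(roll)).
In Python, from rig import r, optics gives the robot as it stands.
- The arm moves only by the shell command python3 -m creep 'ROWS' [FORCE]. ROWS is JSON, a list of rows, each an object with "dp": the shift along the tool's x, y, z in mm, a list of three; "angular": the turn, a rotation vector about the tool's x, y, z in rad, a list of three; "fingers": the finger opening in mm, from 0 to 85.4. In form: [{"dp": [dx, dy, dz], "angular": [wx, wy, wz], "fingers": fingers}, ...]. A call has 1 to 5 rows; each row is the pose to reach, as a shift and turn from the pose commanded when the call began, along the tool's axes at that moment; what a row does not reach only later rows make up. A row lasts 1/12 s, in which the tool goes at most 41.7 mm and 7.16 degrees, less where a joint would pass 70% of its speed; a pose out of reach is approached as far as the arm can. A call with a gripper value outside its range is refused whole. The fingers move at their own pace and stop on an object; FORCE is the grip in N (left out, the last holds). Time passes only in rows, so rows that repeat a pose let the fingers close. It gives the time, the measured TCP pose, the force and the opening at its end, in the units of the state.
- r.sense(): the state, without advancing time (a new reading comes with each control period).
- optics.grab_frame(name): name is "scene" or "top" or "wrist"; returns the picture (400x640x3 uint8, blue, green, red); there is no depth.
- optics.camera_params(name): a dict with "fx", "fy", "cx", "cy" (pixels), "eye" and "rotation" of the camera in the world; the wrist camera has in their place "T_tool_cam" (4x4, takes a point from camera to tool coordinates, whose origin is the TCP and whose axes are the flange's). Camera axes: x right, y up, looking along -z (the intrinsics and any distortion apply to the point x, -y, -z); pixel columns grow to the right and rows downward; lengths in mm; the calibration is good to about 2 mm. A picture is of the moment at which its call begins: read the wrist's pose just before it. camera_params takes no time and is no camera call.
- r.sign_off(): hands the job in, once; it reports no verdict.
The state is a dict: "clock": time; "qpos": joint angles; "qvel": joint speeds; "joint_efforts": joint torques, N m; "eef_pos": TCP position; "tcp_rot": TCP orientation; "contact_force": force on the tool from outside, world axes, zero at the start; "wrist_torque": the same for the moment, N m; "opening": opening from 0.0 (shut) to 1.0 (fully open).
Only numpy, scipy, OpenCV 4.12 (cv2) and the standard library are available. Lean on these libraries where they do the work, as an engineer would, in place of code of your own. Each camera call takes 0.05 s, during which the arm holds its last target.

## Working session

There is one attempt and no reset: what is moved stays moved. The work goes in short steps, Python scripts to look and compute and a shell command to move; the robot and the scene stay as the last step left them, time stands still between calls to the robot, and variables do not carry over. Pictures are saved under pics/ and viewed, and the job is handed in when it is done.

```bash
ls; mkdir -p pics; python3 - <<'E'
from rig import r, optics
import cv2, numpy as np
print(r.sense())
for n in ["scene","top"]:
    im=optics.grab_frame(n); cv2.imwrite(f"pics/{n}0.png",im)
    print(n,optics.camera_params(n))
print(optics.camera_params("wrist"))
E
```

```text
pics
{'clock': 0.0, 'qpos': array([ 1.14363271e+00,  3.53652723e-01,  1.63413072e+00,  1.11368436e-05,
        1.15521484e+00, -2.38796557e-03]), 'qvel': array([-0.00190204,  0.00168426, -0.00112838, -0.00018524, -0.00147504,
       -0.00092509]), 'joint_efforts': array([ 2.22504059e-03, -6.05235100e+01, -3.42072093e+01,  9.37072696e-05,
        8.99465871e-03,  4.67767427e-05]), 'eef_pos': array([257.36404154, 569.02511603, 230.56029335]), 'tcp_rot': array([-3.14018706e+00, -1.35391181e-05,  2.71681249e+00]), 'contact_force': array([-0.08064708, -0.03803381, -0.44007851]), 'wrist_torque': array([-0.0177143 , -0.01804417,  0.01749012]), 'opening': 1.0001938778978625}
scene {'fx': 365.1101780605664, 'fy': 365.1101780605664, 'cx': 319.6367600462533, 'cy': 202.00416914938134, 'eye': array([ 240.91303452, -512.90233791,  724.32536974]), 'rotation': array([ 0.66013679,  0.00751822, -0.59777128])}
top {'fx': 514.0146414059658, 'fy': 514.0146414059658, 'cx': 325.1196586402844, 'cy': 198.2099342687064, 'eye': array([ 410.45221367,  -85.96002275, 1162.07408119]), 'rotation': array([ 0.12299881,  0.01045047, -1.56566436])}
{'fx': 297.9810165580591, 'fy': 297.9810165580591, 'cx': 322.15235573671436, 'cy': 199.38577059821918, 'T_tool_cam': array([[-2.69021500e-04,  9.45605473e-01,  3.25315565e-01,
         8.33219485e+01],
       [ 9.99999964e-01,  2.57399812e-04,  7.87629685e-05,
        -2.36499518e-01],
       [-9.25747111e-06,  3.25315574e-01, -9.45605508e-01,
        -1.42503027e+02],
       [ 0.00000000e+00,  0.00000000e+00,  0.00000000e+00,
         1.00000000e+00]])}
```

View pics/top0.png

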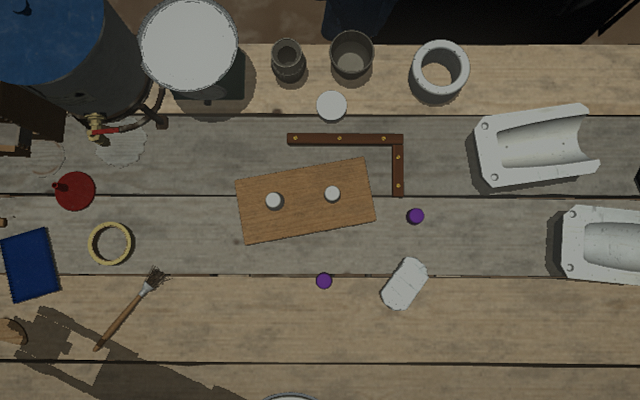

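View pics/scene0.png

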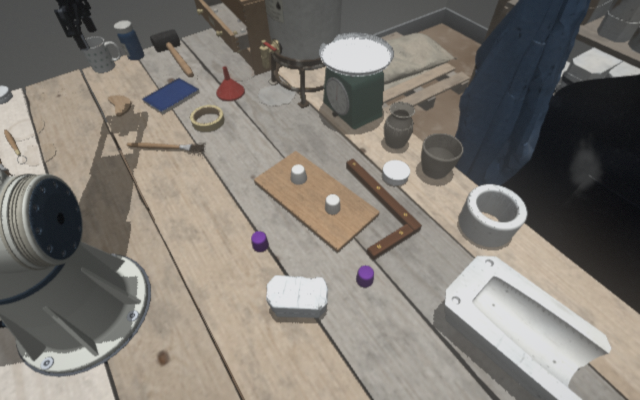

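The top view shows the board at about px (305,200), with two white plugs on it at (274,200) and (333,194). The corner stop is at (345,138)/(397,165), with its inside corner near (392,145). The purple look-alikes at (416,216) and (324,281) stand off the board. The white tin is at (331,105) and the white block at (404,284).

```bash
cat > h.py <<'E'
from rig import r, optics
import cv2, numpy as np
from scipy.spatial.transform import Rotation as Ro
def ray(name,px,z):
    p=optics.camera_params(name); R=Ro.from_euler('xyz',p['rotation']).as_matrix()
    px=np.atleast_2d(px).astype(float)
    d=np.c_[(px[:,0]-p['cx'])/p['fx'],-(px[:,1]-p['cy'])/p['fy'],-np.ones(len(px))]@R.T
    e=np.array(p['eye']); t=(z-e[2])/d[:,2]
    return e+d*t[:,None]
def proj(name,P):
    p=optics.camera_params(name); R=Ro.from_euler('xyz',p['rotation']).as_matrix()
    c=(np.atleast_2d(P)-p['eye'])@R
    return np.c_[p['cx']+p['fx']*c[:,0]/-c[:,2],p['cy']-p['fy']*c[:,1]/-c[:,2]]
E
python3 - <<'E'
from h import *
im=cv2.imread('pics/top0.png')
crop=cv2.resize(im[90:320,220:450],None,fx=3,fy=3,interpolation=cv2.INTER_CUBIC)[:600]
cv2.imwrite('pics/crop0.png',cv2.resize(im[95:295,225:445],(660,600),interpolation=cv2.INTER_CUBIC))
hsv=cv2.cvtColor(im,cv2.COLOR_BGR2HSV)
for x,y in [(260,220),(320,220),(355,190),(250,190),(320,140),(398,175),(350,120),(274,201),(350,230),(300,170)]: print((x,y),hsv[y,x],im[y,x])
print(ray('top',[(392,145)],22), proj('scene',ray('top',[(392,145)],22)))
E
```

```text
(260, 220) [ 17 120 121] [ 64  96 121]
(320, 220) [ 16 120 123] [ 65  96 123]
(355, 190) [ 17 127 116] [ 58  91 116]
(250, 190) [ 16 123 124] [ 64  96 124]
(320, 140) [ 12 145  67] [29 44 67]
(398, 175) [ 11 139  68] [31 44 68]
(350, 120) [ 21  40 103] [ 87  98 103]
(274, 201) [ 36   8 156] [151 156 155]
(350, 230) [ 22  39 118] [100 113 118]
(300, 170) [ 16 125 110] [ 56  85 110]
[[ 673.12905539 -223.91175069   22.        ]] [[405.57596803 223.04269239]]
```

View pics/crop0.png

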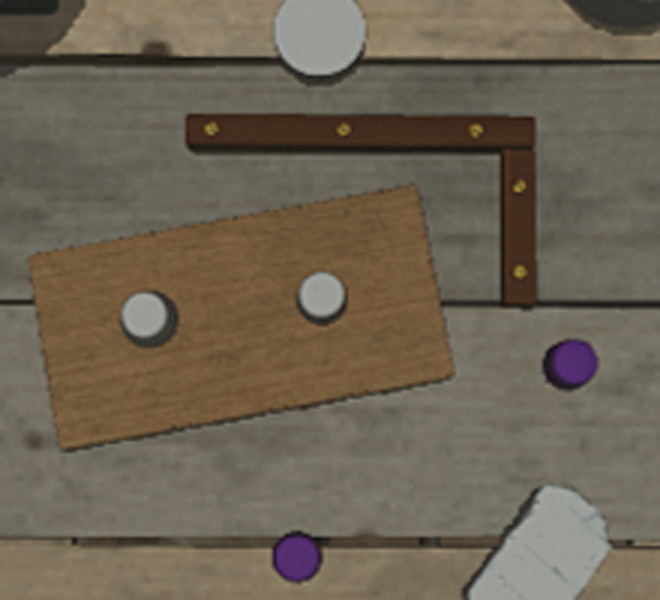

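The crop confirms the right parts: brown board with the two white plugs on it and a dark stop with brass screws. The purple plugs stand apart, at crop px (572,363) and (297,557). Next I measure their poses.

```bash
cat >> h.py <<'E'
def polyfit4(mask, name, z):
    c=max(cv2.findContours(mask,cv2.RETR_EXTERNAL,cv2.CHAIN_APPROX_NONE)[0],key=cv2.contourArea)
    return c[:,0,:]
def measure(name,im,zs=22):
    """board: min rect of rectified top-face contour; stop: top-face contour lines"""
    hsv=cv2.cvtColor(im,cv2.COLOR_BGR2HSV)
    roi=np.zeros(im.shape[:2],np.uint8)
    lo=proj(name,[[450,-330,0],[450,190,0],[760,190,0],[760,-330,0]]).astype(np.int32)
    cv2.fillConvexPoly(roi,lo,255)
    sat=hsv[...,1]; v=hsv[...,2]; hue=hsv[...,0]
    brown=((hue>5)&(hue<22)&(sat>85)&(roi>0))
    b=(brown&(v>85)).astype(np.uint8)*255
    s=((hue<18)&(sat>100)&(v<85)&(v>40)&(roi>0)).astype(np.uint8)*255
    k=np.ones((3,3),np.uint8)
    b=cv2.morphologyEx(b,cv2.MORPH_OPEN,k); s=cv2.morphologyEx(s,cv2.MORPH_OPEN,k)
    cb=polyfit4(b,name,16); cs=polyfit4(s,name,zs)
    return b,s,cb,cs
E
python3 - <<'E'
from h import *
for name in ['top','scene']:
    im=cv2.imread(f'pics/{name}0.png')
    b,s,cb,cs=measure(name,im)
    vis=im.copy(); cv2.drawContours(vis,[cb.reshape(-1,1,2)],-1,(0,255,0),1); cv2.drawContours(vis,[cs.reshape(-1,1,2)],-1,(0,0,255),1)
    cv2.imwrite(f'pics/m_{name}0.png',vis)
    B=ray(name,cb,16)[:,:2].astype(np.float32); S=ray(name,cs,22)[:,:2].astype(np.float32)
    rb=cv2.minAreaRect(B); print(name,'board',rb); print(cv2.boxPoints(rb))
    print('stop rect',cv2.minAreaRect(S))
    hsv=cv2.cvtColor(im,cv2.COLOR_BGR2HSV)
    w=((hsv[...,1]<45)&(hsv[...,2]>130)).astype(np.uint8)*255
    m=np.zeros_like(w); cv2.fillConvexPoly(m,cv2.convexHull(cb),255)
    for c in cv2.findContours(w&m,cv2.RETR_EXTERNAL,cv2.CHAIN_APPROX_NONE)[0]:
        if cv2.contourArea(c)>40:
            (x,y),rr=cv2.minEnclosingCircle(c); print('plug',x,y,rr,ray(name,[(x,y)],50))
E
```

```text
top board ((548.5491943359375, -26.826080322265625), (148.571044921875, 298.7115173339844), 10.770976066589355)
[[ 447.66028  106.01558]
 [ 503.48462 -187.43324]
 [ 649.4381  -159.66774]
 [ 593.6138   133.78108]]
stop rect ((689.0374755859375, -116.41419982910156), (23.195344924926758, 260.8598937988281), 0.14167100191116333)
plug 272.6428527832031 199.5 7.016846656799316 [[544.60035973  40.85044504  50.        ]]
plug 331.8493957519531 192.6204833984375 6.987041473388672 [[560.2254217  -88.25929609  50.        ]]Traceback (most recent call last):
  File "<stdin>", line 4, in <module>
  File "h.py", line 29, in measure
    cb=polyfit4(b,name,16); cs=polyfit4(s,name,zs)
                               ~~~~~~~~^^^^^^^^^^^
  File "h.py", line 15, in polyfit4
    c=max(cv2.findContours(mask,cv2.RETR_EXTERNAL,cv2.CHAIN_APPROX_NONE)[0],key=cv2.contourArea)
ValueError: max() iterable argument is empty
```

```bash
python3 - <<'E'
from h import *
im=cv2.imread('pics/m_top0.png')
cv2.imwrite('pics/m_crop.png',cv2.resize(im[95:295,225:445],(660,600),interpolation=cv2.INTER_NEAREST))
im=cv2.imread('pics/top0.png'); g=cv2.cvtColor(im,cv2.COLOR_BGR2HSV)
print(g[155:200,398,:].tolist()[::6]); 
print('col345 rows130-152', [tuple(x) for x in im[130:152,330].tolist()])
print('row180 cols 385-410', [tuple(x) for x in im[180,385:410].tolist()])
sc=cv2.imread('pics/scene0.png'); hs=cv2.cvtColor(sc,cv2.COLOR_BGR2HSV)
for x,y in [(375,183),(395,240),(300,190)]: print(hs[y,x])
E
```

```text
[[19, 163, 116], [12, 145, 65], [11, 143, 66], [13, 151, 64], [11, 140, 69], [24, 141, 127], [11, 146, 70], [26, 41, 50]]
col345 rows130-152 [(93, 105, 109), (96, 108, 112), (90, 102, 105), (45, 57, 72), (25, 38, 61), (27, 41, 61), (31, 46, 66), (29, 44, 64), (31, 43, 66), (31, 45, 67), (30, 46, 69), (32, 48, 71), (26, 43, 65), (23, 32, 43), (20, 27, 31), (29, 35, 40), (66, 75, 77), (96, 110, 113), (92, 103, 108), (91, 102, 106), (94, 106, 109), (94, 106, 108)]
row180 cols 385-410 [(89, 100, 103), (89, 101, 103), (91, 102, 104), (92, 104, 106), (92, 105, 108), (98, 111, 113), (78, 88, 89), (15, 23, 31), (29, 42, 65), (32, 46, 75), (28, 44, 66), (30, 45, 66), (30, 45, 68), (31, 46, 68), (29, 43, 66), (32, 46, 67), (28, 44, 68), (26, 42, 67), (57, 69, 81), (94, 106, 106), (91, 102, 104), (93, 104, 107), (95, 106, 109), (91, 102, 105), (92, 103, 107)]
[ 11  99 100]
[ 11 101 106]
[ 15  86 166]
```

View pics/m_crop.png

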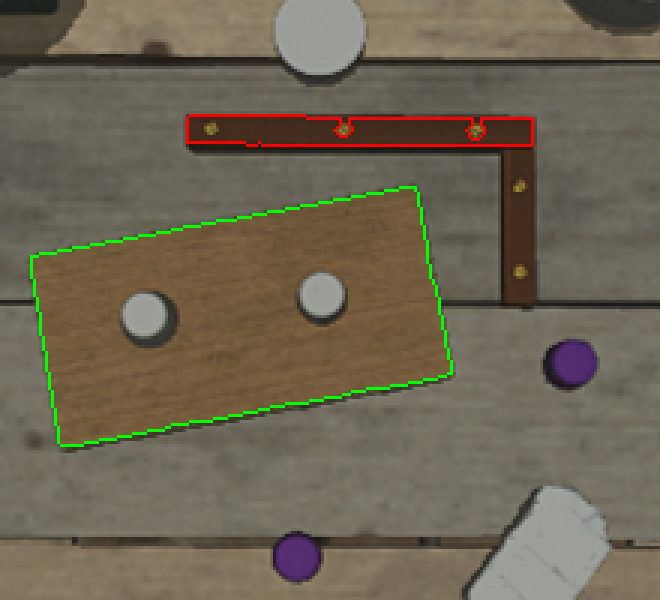

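```bash
cat >> h.py <<'E'
def subedge(im,pts,axis,half=6):
    """steepest darkening location near given start px along axis (0=col,1=row) at each point; subpixel at half-level"""
    g=im[...,2].astype(float); out=[]
    return out
def togo(x,y,z,yaw):
    """dp and turn about tool z (rows) from the measured pose to a world pose, tool down"""
    s=r.sense(); R=Ro.from_euler('xyz',s['tcp_rot']).as_matrix()
    d=R.T@(np.array([x,y,z])-s['eef_pos'])
    Rt=Ro.from_euler('xyz',[np.pi,0,yaw]).as_matrix()
    print('at',np.round(s['eef_pos'],1),'rot',np.round(s['tcp_rot'],3),'dp',np.round(d,1),'ang',np.round(Ro.from_matrix(R.T@Rt).as_rotvec(),3),'t',round(float(s['clock']),2),'F',np.round(s['contact_force'],1))
E
python3 - <<'E'
from h import *
im=cv2.imread('pics/top0.png'); g=im[...,2].astype(float)
# outer edge of long strip: bright->dark going down rows 128..136 (half level)
P=[]
for c in list(range(292,392,3)):
    col=g[127:138,c]; hi=np.median(col[:4]); lo=col.min(); h=(hi+lo)/2
    i=np.where(col<h)[0][0]; t=i-1+(col[i-1]-h)/(col[i-1]-col[i]); P.append((c,127+t))
W=ray('top',P,22)[:,:2]; f=np.polyfit(W[:,1],W[:,0],1); res=W[:,0]-np.polyval(f,W[:,1]); print('outer x at y=-223',np.polyval(f,-223),'at 17',np.polyval(f,17),'slope',f[0],res.std())
P=[]
for rr in range(140,193,2):
    row=g[rr,395:412][::-1]; hi=np.median(row[:5]); lo=row.min(); h=(hi+lo)/2
    i=np.where(row<h)[0][0]; t=i-1+(row[i-1]-h)/(row[i-1]-row[i]); P.append((411-t,rr))
W=ray('top',P,22)[:,:2]; f2=np.polyfit(W[:,0],W[:,1],1); print('outer y at x=676',np.polyval(f2,676),'slope',f2[0],(W[:,1]-np.polyval(f2,W[:,0])).std())
for n,(x,y) in dict(tin=(331,105),block=(404,284),pur1=(416,216),pur2=(324,281)).items(): print(n,ray('top',[(x,y)],35)[0])
togo(410,-20,120,np.pi)
E
```

```text
outer x at y=-223 701.5109554053879 at 17 701.8232557777188 slope 0.001301251551378757 0.39831157902012365
outer y at x=676 -248.837398093883 slope 0.0010138072780056565 0.5393797119086832
tin [762.02553996 -85.66652882  35.        ]
block [ 363.54766847 -244.92615636   35.        ]
pur1 [ 511.1319367  -273.25253765   35.        ]
pur2 [368.99982647 -71.96791205  35.        ]
at [257.4 569.1 230.7] rot [-3.14   0.     2.717] dp [-381.8 -473.7  111.2] ang [-0.001 -0.    -0.425] t 0.1 F [-0.4 -0.1  0.6]
```

```bash
python3 -m creep '[{"dp":[-396,-467,40],"angular":[0,0,0],"fingers":85},{"dp":[-396,-467,40],"angular":[0,0,0],"fingers":85},{"dp":[-396,-467,40],"angular":[0,0,0],"fingers":85},{"dp":[-396,-467,40],"angular":[0,0,0],"fingers":85},{"dp":[-396,-467,40],"angular":[0,0,0],"fingers":85}]'
python3 -c "
from h import *
togo(425,-20,150,np.pi)"
```

```text
clock: 0.52
eef_pos: [314.6, 367.6, 217.2]
tcp_rot: [-3.141, -0.0, 2.717]
contact_force: [1.0, -0.1, 0.4]
opening: 0.994
at [314.6 367.6 217.2] rot [-3.141 -0.     2.717] dp [-260.1 -307.8   67.4] ang [-0.001 -0.    -0.424] t 0.52 F [ 1.  -0.1  0.4]
```

```bash
python3 -m creep '[{"dp":[-260,-308,67],"angular":[0,0,-0.1],"fingers":85},{"dp":[-260,-308,67],"angular":[0,0,-0.2],"fingers":85},{"dp":[-260,-308,67],"angular":[0,0,-0.3],"fingers":85},{"dp":[-260,-308,67],"angular":[0,0,-0.4],"fingers":85},{"dp":[-260,-308,67],"angular":[0,0,-0.424],"fingers":85}]'
python3 -c "
from h import *
togo(425,-20,120,np.pi)"
```

```text
clock: 0.93
eef_pos: [370.0, 173.3, 183.9]
tcp_rot: [3.141, 0.0, -3.136]
contact_force: [1.2, 0.1, 0.3]
opening: 0.998
at [370.  173.3 183.9] rot [ 3.141  0.    -3.136] dp [ -54.  -193.6   63.9] ang [0.    0.    0.005] t 0.93 F [1.2 0.1 0.3]
```

```bash
python3 -m creep '[{"dp":[-54,-194,64],"angular":[0,0,0.005],"fingers":85},{"dp":[-54,-194,64],"angular":[0,0,0.005],"fingers":85},{"dp":[-54,-194,64],"angular":[0,0,0.005],"fingers":85},{"dp":[-54,-194,64],"angular":[0,0,0.005],"fingers":85},{"dp":[-54,-194,64],"angular":[0,0,0.005],"fingers":85}]'
python3 - <<'E'
from h import *
togo(425,-20,10,np.pi)
cv2.imwrite('pics/w1.png',optics.grab_frame('wrist'));cv2.imwrite('pics/t1.png',optics.grab_frame('top'))
E
```

```text
clock: 1.35
eef_pos: [423.1, -18.3, 120.5]
tcp_rot: [3.142, 0.0, 3.136]
contact_force: [1.5, 0.7, -0.1]
opening: 0.995
at [423.1 -18.3 120.5] rot [3.142 0.    3.136] dp [ -1.9  -1.7 110.5] ang [ 0.     0.    -0.006] t 1.35 F [ 1.5  0.7 -0.1]
```

View pics/w1.png

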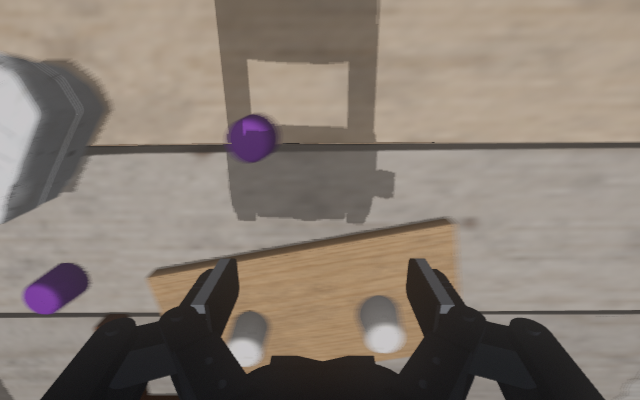

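View pics/t1.png

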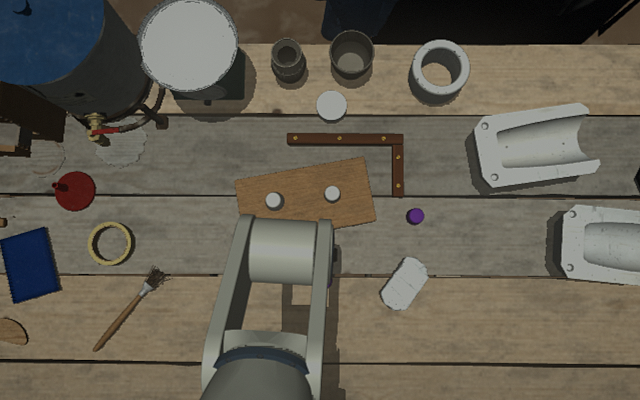

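The wrist view shows the jaws open at px (215,290) and (425,280). The board's near edge is ahead of them, from (150,270) to (455,222), and the plugs at (250,340) and (380,325) are well clear. I'll descend on the near side.

```bash
python3 -m creep '[{"dp":[0,0,40],"angular":[0,0,0],"fingers":85},{"dp":[0,0,75],"angular":[0,0,0],"fingers":85},{"dp":[0,0,95],"angular":[0,0,0],"fingers":85},{"dp":[0,0,105],"angular":[0,0,0],"fingers":85},{"dp":[0,0,108],"angular":[0,0,0],"fingers":85}]'
python3 -m creep '[{"dp":[0,0,2],"angular":[0,0,0],"fingers":85},{"dp":[0,0,4],"angular":[0,0,0],"fingers":85},{"dp":[0,0,6],"angular":[0,0,0],"fingers":85},{"dp":[0,0,8],"angular":[0,0,0],"fingers":85},{"dp":[0,0,8],"angular":[0,0,0],"fingers":85}]'
python3 - <<'E'
from h import *
togo(425,-20,-7,np.pi)
cv2.imwrite('pics/w2.png',optics.grab_frame('wrist'));cv2.imwrite('pics/s2.png',optics.grab_frame('scene'))
E
```

```text
clock: 1.87
eef_pos: [421.5, -15.8, 11.2]
tcp_rot: [3.141, -0.004, 3.136]
contact_force: [-0.0, -0.1, 0.6]
opening: 0.996
clock: 2.28
eef_pos: [423.5, -16.3, 5.3]
tcp_rot: [-3.142, 0.001, 3.136]
contact_force: [-0.3, -0.7, 0.1]
opening: 0.998
at [423.5 -16.3   5.3] rot [-3.142e+00  1.000e-03  3.136e+00] dp [-1.6 -3.7 12.3] ang [-0.     0.001 -0.006] t 2.28 F [-0.3 -0.7  0.1]
```

View pics/w2.png

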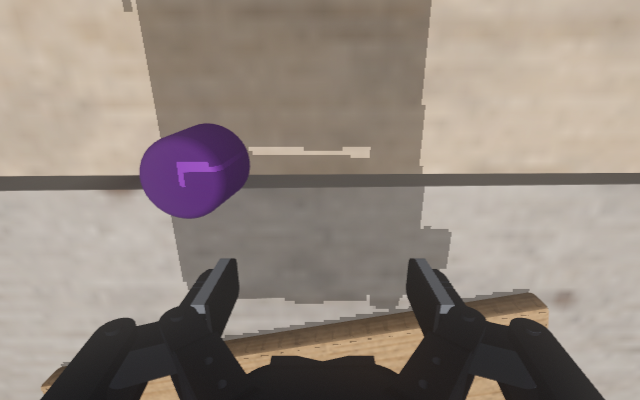

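View pics/s2.png

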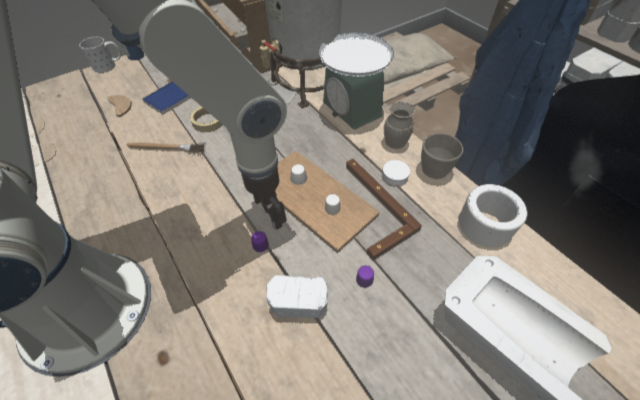

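The fingers now stand just short of the board's near edge. The board edge is at about (430,315) in the wrist view, and the purple plug is behind the fingers and clear. I'll lower a little further, watching the force.

```bash
python3 -m creep '[{"dp":[0,0,2],"angular":[0,0,0],"fingers":85},{"dp":[0,0,4],"angular":[0,0,0],"fingers":85},{"dp":[0,0,6],"angular":[0,0,0],"fingers":85},{"dp":[0,0,6],"angular":[0,0,0],"fingers":85}]'
python3 -m creep '[{"dp":[0,0,1],"angular":[0,0,0],"fingers":85},{"dp":[0,0,2],"angular":[0,0,0],"fingers":85},{"dp":[0,0,3],"angular":[0,0,0],"fingers":85},{"dp":[0,0,4],"angular":[0,0,0],"fingers":85},{"dp":[0,0,4],"angular":[0,0,0],"fingers":85}]'
```

```text
clock: 2.72
eef_pos: [422.9, -16.3, -1.4]
tcp_rot: [3.142, -0.001, 3.136]
contact_force: [-0.4, 0.4, 0.4]
opening: 0.996
clock: 3.13
eef_pos: [423.0, -16.3, -5.2]
tcp_rot: [-3.142, -0.0, 3.136]
contact_force: [0.3, 0.3, -0.2]
opening: 0.992
```

```bash
python3 -m creep '[{"dp":[-5,-3,1.5],"angular":[0,0,-0.006],"fingers":85},{"dp":[-10,-4,3],"angular":[0,0,-0.006],"fingers":85},{"dp":[-14,-4,3],"angular":[0,0,-0.006],"fingers":85},{"dp":[-18,-4,3],"angular":[0,0,-0.006],"fingers":85},{"dp":[-20,-4,3],"angular":[0,0,-0.006],"fingers":85}]'
python3 -m creep '[{"dp":[-2,0,0],"angular":[0,0,0],"fingers":85},{"dp":[-4,0,0],"angular":[0,0,0],"fingers":85},{"dp":[-6,0,0],"angular":[0,0,0],"fingers":85},{"dp":[-8,0,0],"angular":[0,0,0],"fingers":85},{"dp":[-10,0,0],"angular":[0,0,0],"fingers":85}]'
```

```text
clock: 3.55
eef_pos: [444.2, -20.5, -8.0]
tcp_rot: [-3.142, 0.001, -3.142]
contact_force: [0.1, -0.1, -0.3]
opening: 0.999
clock: 3.97
eef_pos: [452.1, -20.3, -8.2]
tcp_rot: [3.142, -0.002, -3.141]
contact_force: [-3.5, 1.0, 3.2]
opening: 0.998
```

```bash
python3 -m creep '[{"dp":[-2,0,0],"angular":[0,0,0],"fingers":85},{"dp":[-4,0,0],"angular":[0,0,0],"fingers":85},{"dp":[-6,0,0],"angular":[0,0,0],"fingers":85},{"dp":[-8,0,0],"angular":[0,0,0],"fingers":85},{"dp":[-10,0,0],"angular":[0,0,0],"fingers":85}]'
python3 - <<'E'
from h import *
togo(515,-20,-7,np.pi)
cv2.imwrite('pics/w3.png',optics.grab_frame('wrist'));cv2.imwrite('pics/t3.png',optics.grab_frame('top'))
E
```

```text
clock: 4.38
eef_pos: [463.3, -20.4, -8.1]
tcp_rot: [-3.142, 0.0, -3.141]
contact_force: [-2.5, -0.2, -0.3]
opening: 0.996
at [463.3 -20.4  -8.1] rot [-3.142  0.    -3.141] dp [-51.7   0.4  -1.1] ang [-0.  0.  0.] t 4.38 F [-2.5 -0.2 -0.3]
```

View pics/w3.png

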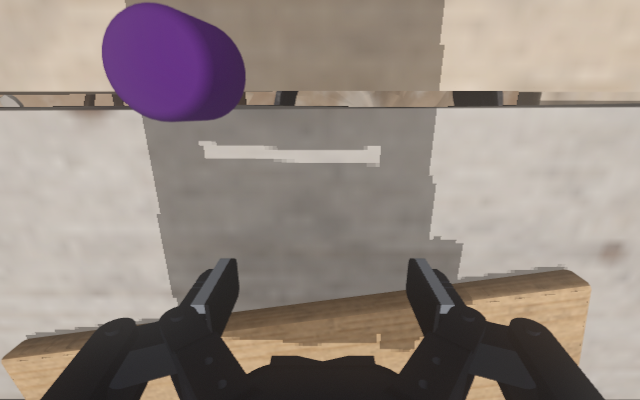

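View pics/t3.png

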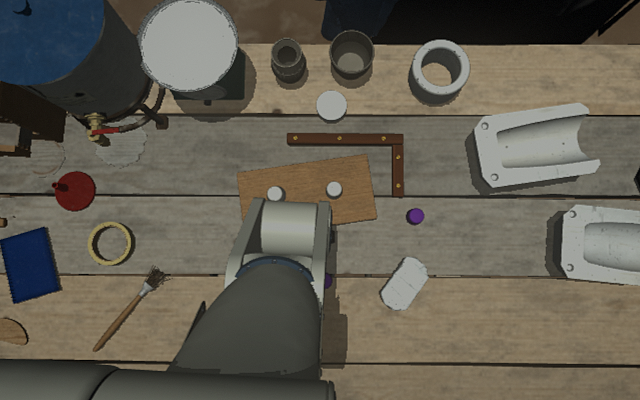

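Contact is made at about 3 N. The board is sliding and turning, and the plugs at (274,192) and (334,189) are still standing. I keep pushing.

```bash
python3 -m creep '[{"dp":[-2.5,0,0],"angular":[0,0,0],"fingers":85},{"dp":[-5,0,0],"angular":[0,0,0],"fingers":85},{"dp":[-7.5,0,0],"angular":[0,0,0],"fingers":85},{"dp":[-10,0,0],"angular":[0,0,0],"fingers":85},{"dp":[-12.5,0,0],"angular":[0,0,0],"fingers":85}]'
python3 -m creep '[{"dp":[-2.5,0,0],"angular":[0,0,0],"fingers":85},{"dp":[-5,0,0],"angular":[0,0,0],"fingers":85},{"dp":[-7.5,0,0],"angular":[0,0,0],"fingers":85},{"dp":[-10,0,0],"angular":[0,0,0],"fingers":85},{"dp":[-12.5,0,0],"angular":[0,0,0],"fingers":85}]'
python3 - <<'E'
from h import *
togo(515,-20,-7,np.pi)
cv2.imwrite('pics/w4.png',optics.grab_frame('wrist'));im=optics.grab_frame('top')
cv2.imwrite('pics/t4.png',cv2.resize(im[95:295,225:445],(660,600),interpolation=cv2.INTER_CUBIC))
E
```

```text
clock: 4.9
eef_pos: [475.9, -20.4, -8.0]
tcp_rot: [-3.142, 0.0, -3.141]
contact_force: [-3.0, 1.0, -0.2]
opening: 0.997
clock: 5.32
eef_pos: [488.4, -20.4, -8.0]
tcp_rot: [-3.142, -0.0, -3.141]
contact_force: [-2.7, 0.0, 0.5]
opening: 0.994
at [488.4 -20.4  -8. ] rot [-3.142 -0.    -3.141] dp [-26.6   0.4  -1. ] ang [-0. -0.  0.] t 5.32 F [-2.7  0.   0.5]
```

View pics/w4.png

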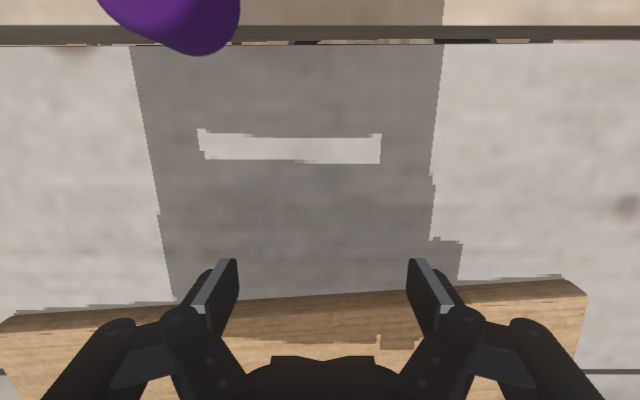

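View pics/t4.png

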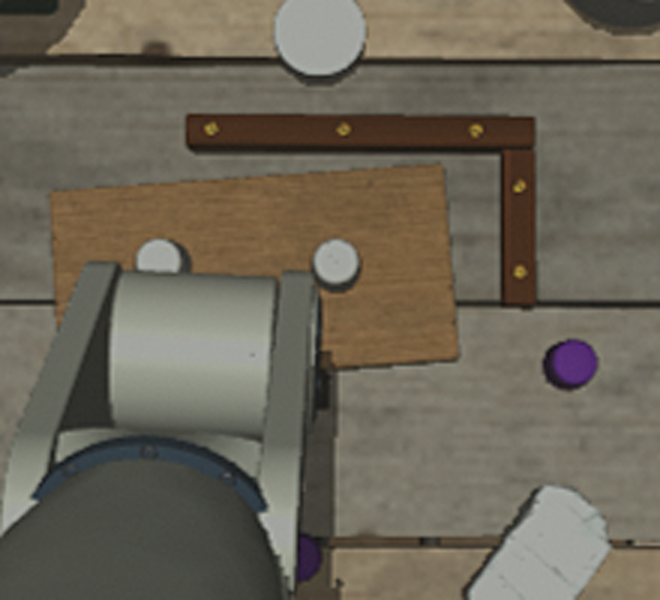

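The tilt is down to about 3.5°, the gap to the long strip has narrowed to about 15 mm, and the plugs are standing. I continue.

```bash
python3 -m creep '[{"dp":[-2.5,0,0],"angular":[0,0,0],"fingers":85},{"dp":[-5,0,0],"angular":[0,0,0],"fingers":85},{"dp":[-7.5,0,0],"angular":[0,0,0],"fingers":85},{"dp":[-10,0,0],"angular":[0,0,0],"fingers":85},{"dp":[-12.5,0,0],"angular":[0,0,0],"fingers":85}]'
python3 -m creep '[{"dp":[-1.5,0,0],"angular":[0,0,0],"fingers":85},{"dp":[-3,0,0],"angular":[0,0,0],"fingers":85},{"dp":[-4.5,0,0],"angular":[0,0,0],"fingers":85},{"dp":[-6,0,0],"angular":[0,0,0],"fingers":85},{"dp":[-7.5,0,0],"angular":[0,0,0],"fingers":85}]'
python3 - <<'E'
from h import *
togo(515,-20,-7,np.pi)
cv2.imwrite('pics/w5.png',optics.grab_frame('wrist'));im=optics.grab_frame('top')
cv2.imwrite('pics/t5.png',cv2.resize(im[95:295,225:445],(660,600),interpolation=cv2.INTER_CUBIC))
E
```

```text
clock: 5.83
eef_pos: [500.9, -20.4, -8.0]
tcp_rot: [3.142, -0.0, -3.141]
contact_force: [-3.5, 1.8, 1.7]
opening: 0.993
clock: 6.25
eef_pos: [508.1, -20.4, -8.0]
tcp_rot: [-3.142, -0.0, -3.141]
contact_force: [-3.4, 1.5, 0.9]
opening: 0.994
at [508.1 -20.4  -8. ] rot [-3.142 -0.    -3.141] dp [-6.9  0.4 -1. ] ang [-0. -0.  0.] t 6.25 F [-3.4  1.5  0.9]
```

View pics/t5.png

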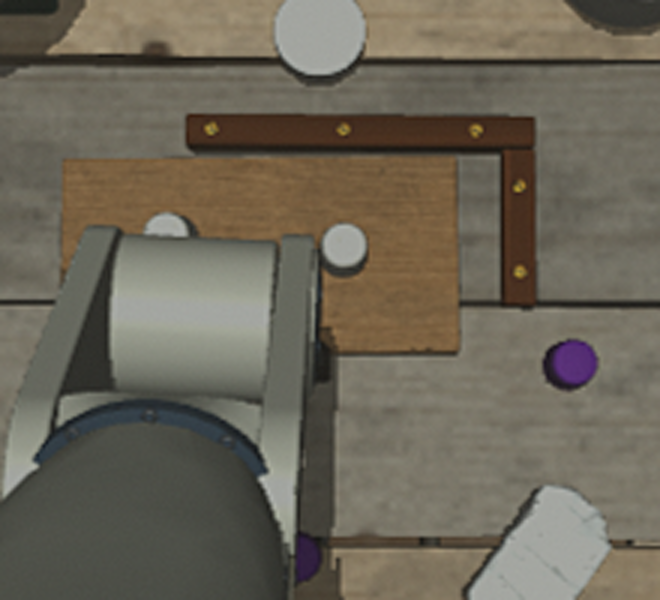

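The board is now parallel to the strip and a few millimetres short of it. The end gap is about 43 crop px. I ease it in.

```bash
python3 -m creep '[{"dp":[-1,0,0],"angular":[0,0,0],"fingers":85},{"dp":[-2,0,0],"angular":[0,0,0],"fingers":85},{"dp":[-3,0,0],"angular":[0,0,0],"fingers":85},{"dp":[-4,0,0],"angular":[0,0,0],"fingers":85},{"dp":[-5,0,0],"angular":[0,0,0],"fingers":85}]'
python3 -m creep '[{"dp":[-0.5,0,0],"angular":[0,0,0],"fingers":85},{"dp":[-1,0,0],"angular":[0,0,0],"fingers":85},{"dp":[-1.5,0,0],"angular":[0,0,0],"fingers":85},{"dp":[-2,0,0],"angular":[0,0,0],"fingers":85}]'
```

```text
clock: 6.77
eef_pos: [513.1, -20.5, -8.0]
tcp_rot: [-3.142, -0.0, 3.141]
contact_force: [-4.5, 0.1, 2.2]
opening: 0.994
clock: 7.1
eef_pos: [515.1, -20.5, -8.1]
tcp_rot: [-3.142, -0.0, -3.142]
contact_force: [-3.3, 0.1, 1.6]
opening: 0.991
```

```bash
python3 -m creep '[{"dp":[-0.5,0,0],"angular":[0,0,0],"fingers":85},{"dp":[-1,0,0],"angular":[0,0,0],"fingers":85},{"dp":[-1.5,0,0],"angular":[0,0,0],"fingers":85}]'
python3 -m creep '[{"dp":[-0.5,0,0],"angular":[0,0,0],"fingers":85},{"dp":[-1,0,0],"angular":[0,0,0],"fingers":85}]'
```

```text
clock: 7.35
eef_pos: [515.9, -20.4, -8.1]
tcp_rot: [3.142, -0.002, -3.142]
contact_force: [-7.2, -0.1, 5.8]
opening: 1.0
clock: 7.52
eef_pos: [516.1, -20.4, -8.2]
tcp_rot: [3.141, -0.003, 3.141]
contact_force: [-9.5, 0.3, 7.2]
opening: 0.996
```

The force climbs while the TCP stalls at x=516, as predicted, so the long side is home. I back off and raise.

```bash
python3 -m creep '[{"dp":[4,0,0],"angular":[0,0,0],"fingers":85},{"dp":[12,0,0],"angular":[0,0,0],"fingers":85},{"dp":[25,0,0],"angular":[0,0,0],"fingers":85},{"dp":[35,0,-10],"angular":[0,0,0],"fingers":85},{"dp":[40,0,-40],"angular":[0,0,0],"fingers":85}]'
python3 -m creep '[{"dp":[10,40,-40],"angular":[0,0,0],"fingers":85},{"dp":[10,80,-80],"angular":[0,0,0],"fingers":85},{"dp":[10,120,-110],"angular":[0,0,0],"fingers":85},{"dp":[0,160,-110],"angular":[0,0,0],"fingers":85},{"dp":[0,200,-110],"angular":[0,0,0],"fingers":85}]'
python3 - <<'E'
from h import *
togo(601,150,120,np.pi/2)
im=optics.grab_frame('top')
cv2.imwrite('pics/top6.png',im)
cv2.imwrite('pics/t6.png',cv2.resize(im[95:295,225:445],(660,600),interpolation=cv2.INTER_CUBIC))
b,s,cb,cs=measure('top',im)
B=ray('top',cb,16)[:,:2].astype(np.float32); rb=cv2.minAreaRect(B); print(rb,cv2.boxPoints(rb))
E
```

```text
clock: 7.93
eef_pos: [474.0, -20.3, 29.6]
tcp_rot: [3.141, -0.006, -3.141]
contact_force: [-0.8, -0.3, 0.0]
opening: 0.997
clock: 8.35
eef_pos: [477.8, 151.8, 140.6]
tcp_rot: [3.14, 0.006, 3.141]
contact_force: [1.7, 0.6, 0.5]
opening: 0.994
at [477.8 151.8 140.6] rot [3.14  0.006 3.141] dp [-123.1   -1.7   21.4] ang [0.006 0.004 1.57 ] t 8.35 F [1.7 0.6 0.5]
((601.5896606445312, -41.330841064453125), (297.4398498535156, 148.2014923095703), 89.58525848388672) [[ 526.4143   -189.51048 ]
 [ 674.61194  -190.58324 ]
 [ 676.765     106.8488  ]
 [ 528.5674    107.921555]]
```

View pics/t6.png

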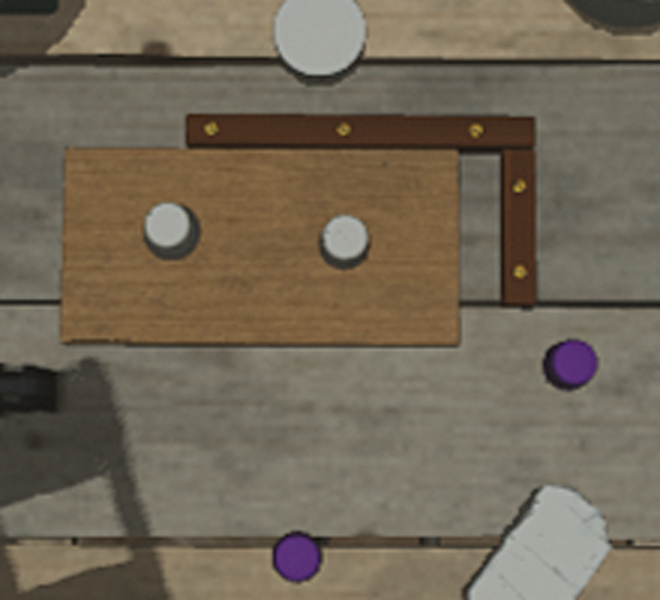

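The long side is flush: board centre x=601.6 against a target of 601.6, about 0.4° off by the fit. Board y must go from −41.3 to about −73.8. The plugs are standing at crop px (168,226) and (345,238). Now I turn the tool a quarter turn and push on the +y end.

```bash
python3 -m creep '[{"dp":[-30,8,0],"angular":[0,0,0.12],"fingers":85},{"dp":[-60,8,0],"angular":[0,0,0.24],"fingers":85},{"dp":[-90,8,0],"angular":[0,0,0.36],"fingers":85},{"dp":[-120,8,0],"angular":[0,0,0.48],"fingers":85},{"dp":[-120,8,0],"angular":[0,0,0.6],"fingers":85}]'
python3 -m creep '[{"dp":[0,0,0],"angular":[0,0,0.12],"fingers":85},{"dp":[0,0,0],"angular":[0,0,0.24],"fingers":85},{"dp":[0,0,0],"angular":[0,0,0.36],"fingers":85},{"dp":[0,0,0],"angular":[0,0,0.48],"fingers":85},{"dp":[0,0,0],"angular":[0,0,0.6],"fingers":85}]'
python3 -m creep '[{"dp":[0,0,0],"angular":[0,0,0.12],"fingers":85},{"dp":[0,0,0],"angular":[0,0,0.24],"fingers":85},{"dp":[0,0,0],"angular":[0,0,0.36],"fingers":85},{"dp":[0,0,0],"angular":[0,0,0.36],"fingers":85}]'
python3 -c "
from h import *
togo(598,145,-8,np.pi/2)"
```

```text
clock: 8.82
eef_pos: [601.6, 158.4, 138.0]
tcp_rot: [3.137, 0.005, 2.536]
contact_force: [-0.2, -0.4, 0.4]
opening: 0.996
clock: 9.23
eef_pos: [596.1, 158.0, 137.3]
tcp_rot: [3.14, 0.0, 1.936]
contact_force: [0.1, -0.7, 0.3]
opening: 0.998
clock: 9.57
eef_pos: [596.0, 158.0, 137.4]
tcp_rot: [3.14, -0.0, 1.576]
contact_force: [-0.4, 0.7, 0.0]
opening: 0.992
at [596.  158.  137.4] rot [ 3.14  -0.     1.576] dp [-13.1   1.7 145.4] ang [ 0.001 -0.     0.006] t 9.57 F [-0.4  0.7  0. ]
```

```bash
python3 -m creep '[{"dp":[-8,2,35],"angular":[0,0,0.006],"fingers":85},{"dp":[-10,2,70],"angular":[0,0,0.006],"fingers":85},{"dp":[-10,2,100],"angular":[0,0,0.006],"fingers":85},{"dp":[-10,2,120],"angular":[0,0,0.006],"fingers":85},{"dp":[-10,2,130],"angular":[0,0,0.006],"fingers":85}]'
python3 -m creep '[{"dp":[0,0,4],"angular":[0,0,0],"fingers":85},{"dp":[0,0,8],"angular":[0,0,0],"fingers":85},{"dp":[0,0,11],"angular":[0,0,0],"fingers":85},{"dp":[0,0,14],"angular":[0,0,0],"fingers":85},{"dp":[0,0,14],"angular":[0,0,0],"fingers":85}]'
python3 - <<'E'
from h import *
togo(598,125,-7,np.pi/2)
cv2.imwrite('pics/w7.png',optics.grab_frame('wrist'))
E
```

```text
clock: 9.98
eef_pos: [596.3, 147.5, 4.5]
tcp_rot: [-3.139, 0.001, 1.58]
contact_force: [0.6, -0.0, 0.4]
opening: 0.998
clock: 10.4
eef_pos: [598.4, 148.2, -6.0]
tcp_rot: [3.14, -0.0, 1.576]
contact_force: [-0.0, -1.3, 0.6]
opening: 0.996
at [598.4 148.2  -6. ] rot [ 3.14  -0.     1.576] dp [-23.2  -0.6   1. ] ang [ 0.001 -0.     0.006] t 10.4 F [-0.  -1.3  0.6]
```

View pics/w7.png

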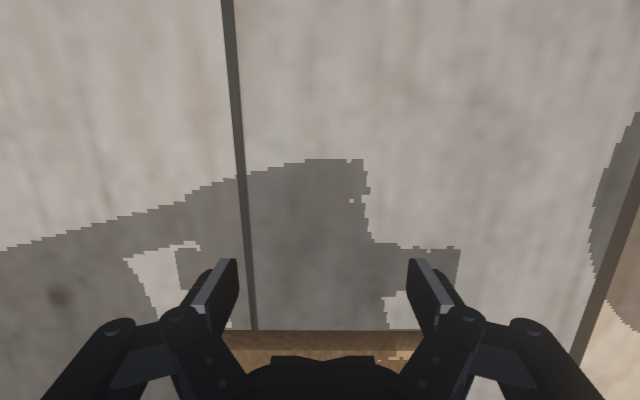

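The board end lies straight ahead, its edge at row 330 between the two fingers. I push toward −y.

```bash
python3 -m creep '[{"dp":[-5,0,1],"angular":[0,0,0.006],"fingers":85},{"dp":[-11,0,2],"angular":[0,0,0.006],"fingers":85},{"dp":[-17,0,2],"angular":[0,0,0.006],"fingers":85},{"dp":[-22,0,2],"angular":[0,0,0.006],"fingers":85},{"dp":[-24,0,2],"angular":[0,0,0.006],"fingers":85}]'
python3 -m creep '[{"dp":[-2,0,0],"angular":[0,0,0],"fingers":85},{"dp":[-4,0,0],"angular":[0,0,0],"fingers":85},{"dp":[-6,0,0],"angular":[0,0,0],"fingers":85},{"dp":[-8,0,0],"angular":[0,0,0],"fingers":85},{"dp":[-10,0,0],"angular":[0,0,0],"fingers":85}]'
python3 -m creep '[{"dp":[-2,0,0],"angular":[0,0,0],"fingers":85},{"dp":[-4,0,0],"angular":[0,0,0],"fingers":85},{"dp":[-6,0,0],"angular":[0,0,0],"fingers":85},{"dp":[-8,0,0],"angular":[0,0,0],"fingers":85},{"dp":[-10,0,0],"angular":[0,0,0],"fingers":85}]'
python3 - <<'E'
from h import *
togo(598,87.2,-8,np.pi/2)
im=optics.grab_frame('top')
cv2.imwrite('pics/t8.png',cv2.resize(im[95:295,225:445],(660,600),interpolation=cv2.INTER_CUBIC))
E
```

```text
clock: 10.87
eef_pos: [598.0, 122.9, -8.5]
tcp_rot: [-3.141, 0.0, 1.569]
contact_force: [-0.8, -0.4, 0.4]
opening: 0.998
clock: 11.28
eef_pos: [598.0, 114.3, -8.6]
tcp_rot: [3.142, -0.0, 1.57]
contact_force: [-0.6, 3.5, 0.6]
opening: 0.995
clock: 11.7
eef_pos: [598.0, 103.9, -8.6]
tcp_rot: [-3.142, -0.0, 1.57]
contact_force: [0.1, 4.5, 0.9]
opening: 0.999
at [598.  103.9  -8.6] rot [-3.142 -0.     1.57 ] dp [-16.7  -0.   -0.6] ang [-0.    -0.    -0.001] t 11.7 F [0.1 4.5 0.9]
```

View pics/t8.png

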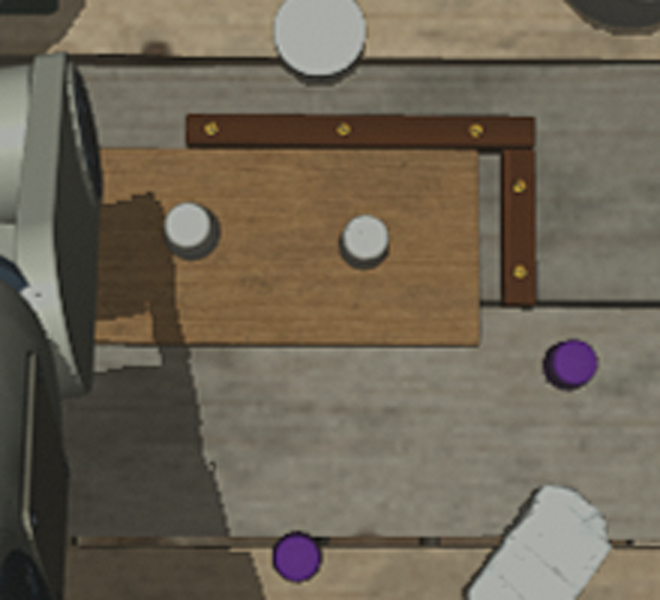

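The board slides along the strip and stays flush. The plugs are at (188,225) and (365,240), and about 16 mm is left to the short strip.

```bash
python3 -m creep '[{"dp":[-2,0,0],"angular":[0,0,0],"fingers":85},{"dp":[-4,0,0],"angular":[0,0,0],"fingers":85},{"dp":[-6,0,0],"angular":[0,0,0],"fingers":85},{"dp":[-8,0,0],"angular":[0,0,0],"fingers":85},{"dp":[-10,0,0],"angular":[0,0,0],"fingers":85}]'
python3 -m creep '[{"dp":[-1,0,0],"angular":[0,0,0],"fingers":85},{"dp":[-2,0,0],"angular":[0,0,0],"fingers":85},{"dp":[-3,0,0],"angular":[0,0,0],"fingers":85},{"dp":[-4,0,0],"angular":[0,0,0],"fingers":85}]'
python3 -m creep '[{"dp":[-0.5,0,0],"angular":[0,0,0],"fingers":85},{"dp":[-1,0,0],"angular":[0,0,0],"fingers":85},{"dp":[-1.5,0,0],"angular":[0,0,0],"fingers":85}]'
```

```text
clock: 12.17
eef_pos: [598.0, 93.9, -8.6]
tcp_rot: [3.142, -0.0, 1.57]
contact_force: [-1.1, 4.0, 1.8]
opening: 0.99
clock: 12.5
eef_pos: [598.0, 90.0, -8.6]
tcp_rot: [-3.142, 0.0, 1.57]
contact_force: [-0.9, 4.3, 1.0]
opening: 0.999
clock: 12.75
eef_pos: [598.0, 88.5, -8.6]
tcp_rot: [3.142, -0.0, 1.57]
contact_force: [-0.0, 4.1, 2.1]
opening: 0.992
```

```bash
python3 -m creep '[{"dp":[-0.5,0,0],"angular":[0,0,0],"fingers":85},{"dp":[-1,0,0],"angular":[0,0,0],"fingers":85},{"dp":[-1.5,0,0],"angular":[0,0,0],"fingers":85}]'
python3 -m creep '[{"dp":[-0.5,0,0],"angular":[0,0,0],"fingers":85},{"dp":[-1,0,0],"angular":[0,0,0],"fingers":85}]'
```

```text
clock: 13.0
eef_pos: [598.0, 87.1, -8.6]
tcp_rot: [3.142, -0.0, 1.57]
contact_force: [-0.6, 7.4, 1.8]
opening: 0.995
clock: 13.17
eef_pos: [598.1, 87.0, -8.5]
tcp_rot: [3.141, -0.001, 1.569]
contact_force: [-1.5, 14.3, 1.2]
opening: 0.997
```

It stalls at y=87.0 (predicted 87.2) with force rising to 14 N, so the end is home. I back off and check.

```bash
python3 -m creep '[{"dp":[4,0,0],"angular":[0,0,0],"fingers":85},{"dp":[12,0,0],"angular":[0,0,0],"fingers":85},{"dp":[25,0,0],"angular":[0,0,0],"fingers":85},{"dp":[40,0,-10],"angular":[0,0,0],"fingers":85},{"dp":[45,0,-40],"angular":[0,0,0],"fingers":85}]'
python3 -m creep '[{"dp":[30,0,-30],"angular":[0,0,0],"fingers":85},{"dp":[60,0,-60],"angular":[0,0,0],"fingers":85},{"dp":[90,0,-90],"angular":[0,0,0],"fingers":85},{"dp":[110,0,-110],"angular":[0,0,0],"fingers":85},{"dp":[110,0,-110],"angular":[0,0,0],"fingers":85}]'
python3 - <<'E'
from h import *
togo(598,87.2,-8,np.pi/2)
im=optics.grab_frame('top'); sc=optics.grab_frame('scene')
cv2.imwrite('pics/top9.png',im); cv2.imwrite('pics/s9.png',sc)
cv2.imwrite('pics/t9.png',cv2.resize(im[95:295,225:445],(660,600),interpolation=cv2.INTER_CUBIC))
cv2.imwrite('pics/s9c.png',cv2.resize(sc[130:280,230:430],(800,600),interpolation=cv2.INTER_CUBIC))
b,s,cb,cs=measure('top',im)
B=ray('top',cb,16)[:,:2].astype(np.float32); rb=cv2.minAreaRect(B); print(rb,cv2.boxPoints(rb))
E
```

```text
clock: 13.58
eef_pos: [595.3, 132.8, 28.8]
tcp_rot: [-3.135, 0.001, 1.571]
contact_force: [-0.5, 0.1, 1.5]
opening: 0.996
clock: 14.0
eef_pos: [600.8, 247.4, 147.8]
tcp_rot: [3.133, -0.005, 1.573]
contact_force: [0.2, -1.2, 0.7]
opening: 0.994
at [600.8 247.4 147.8] rot [ 3.133 -0.005  1.573] dp [-160.9   -4.5  155.1] ang [ 0.009 -0.005  0.002] t 14.0 F [ 0.2 -1.2  0.7]
((601.3802490234375, -73.13761901855469), (297.4254455566406, 148.2665557861328), 89.60381317138672) [[ 526.2204  -221.33417]
 [ 674.48346 -222.3594 ]
 [ 676.5401    75.05893]
 [ 528.27704   76.08417]]
```

View pics/t9.png

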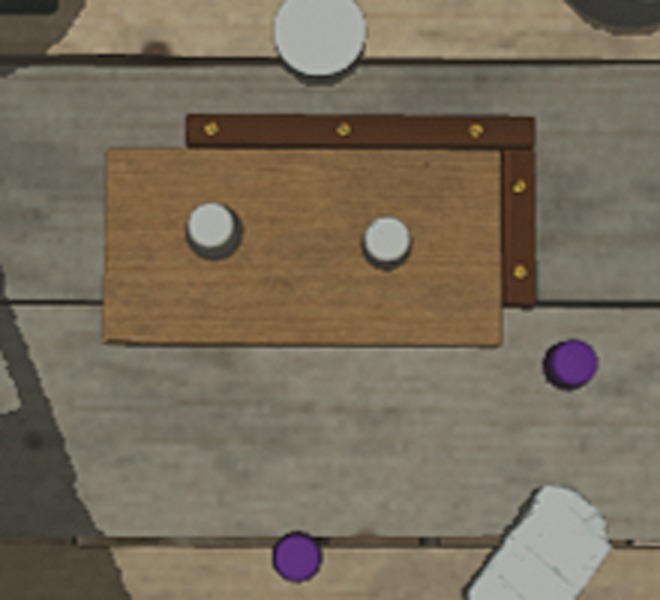

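View pics/s9c.png

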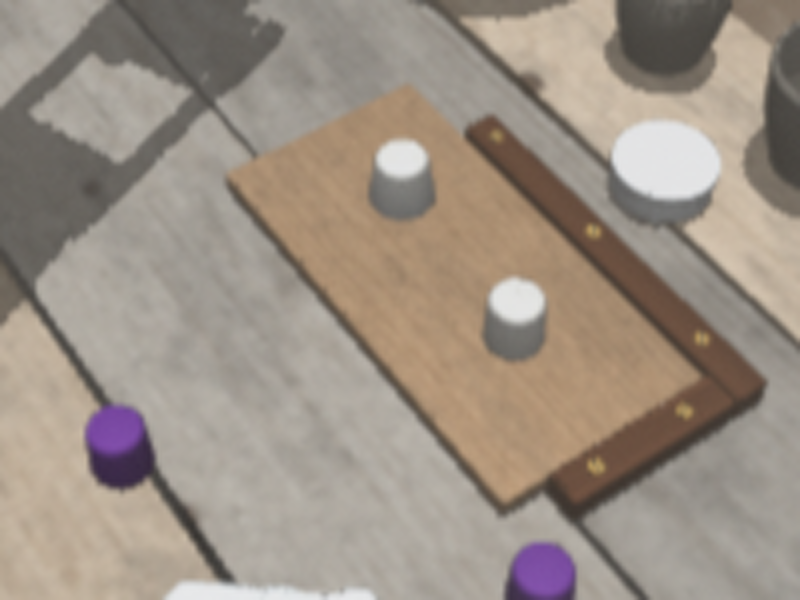

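In both views the board is flush against the long strip and its end is up against the short strip. Plugs (212,225) and (387,240) in the top crop are upright, and the tin, block and purple plugs are where they were. I hand in.

```bash
python3 -m creep '[{"dp":[0,0,0],"angular":[0,0,0],"fingers":85},{"dp":[0,0,0],"angular":[0,0,0],"fingers":85},{"dp":[0,0,0],"angular":[0,0,0],"fingers":85}]' && python3 -c "
from rig import r
print(r.sign_off())"
```

```text
clock: 14.35
eef_pos: [597.4, 240.1, 140.2]
tcp_rot: [-3.139, 0.001, 1.569]
contact_force: [-0.5, 0.1, 0.5]
opening: 0.996
the job is handed in; nothing more can be done
None
```

The board is home in the corner stop with both plugs standing on it, and I handed the job in at about 14.4 s. I pushed it in +x with the open fingertips until its long side stalled flush on the long strip. Then I turned the tool a quarter turn and pushed the +y end until it stalled against the short strip, at about 14 N.

- **Position:** the last top view puts the board centre at (601.4, −73.1) mm, against an estimated home of (601.6, −73.8) mm. That is within about 1 mm on each axis.
- **Angle:** the fit shows the board about 0.006 rad off the strip, inside the 0.03 rad limit. It could be a real 1–2 mm gap at one end or pixel noise; I did not resolve which.
- **Plugs and other things:** both plugs look upright in the top and scene views. The tin, the block and the purple look-alikes look unmoved by eye; I did not remeasure them.
- **Robot:** the arm was clear of everything at hand-in, with contact force near zero.

No check failed or disagreed.

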